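# Push a fresh intake-filter cartridge home in its push-fit port and open the air

### The arm

A 6-joint arm with a two-finger parallel gripper is mounted at the origin on a cart in front of the work surface, level with it; the furniture and walls round the work are solid. World frame = base frame: x ahead of the robot, y to its left, z up, the work surface at z = 0. Lengths are in m, angles in rad, forces in N, time in s.
With the tool pointing down it reaches from about 0.425 to 1.125 m from the base axis. Payload 14.9 kg.
Tool frame: the origin (TCP) lies midway between the tips of the shut fingers; the grasp point (between the pads) lies 19 mm behind it; z points along the fingers, y is the line along which they close (so a half turn about z gives the same grasp; the last joint's range is limited). The gripper opens to 91 mm and grips with 3 to 60 N. Pads are 32 mm wide; open, the fingers measure 118 mm over their backs; the gripper's body (76 mm by 178 mm) begins 60 mm behind the grasp point.
Start: joints at [1.106, 0.379, 1.734, -0, 1.028, -0.033], TCP at [0.293, 0.636, 0.214] pointing down, gripper open.
Joint ranges: [-2.77, 2.77], [-0.74, 2.19], [0, 2.66], [-1.06, 4.2], [0.31, 2.87], [-3.08, 3.08]. Speed limits (rad/s): [1.89, 1.89, 2.39, 3.14, 3.14, 3.14].

### API

Orientations are given as a rotation vector (axis times angle).
In Python, from rig import r gives the robot as it stands.
- The arm moves only by the shell command python3 -m pendant 'ROWS' [FORCE]. ROWS is JSON, a list of rows, each a list of 7 numbers: the shift along the tool's x, y, z in mm, then the turn, a rotation vector about the tool's x, y, z in rad, then the closure, from -1 (fully open) to 1 (shut). A call has 1 to 5 rows; each row is the pose to reach, as a shift and turn from the pose commanded when the call began, along the tool's axes at that moment; what a row does not reach only later rows make up. A row lasts 1/10 s, in which the tool goes at most 50 mm and 8.59 degrees, less where a joint would pass 70% of its speed; a pose out of reach is approached as far as the arm can. A call with a gripper value outside its range is refused whole. The fingers move at their own pace and stop on an object; FORCE is the grip in N (left out, the last holds). Time passes only in rows, so rows that repeat a pose let the fingers close. It gives the time, the measured TCP pose, the force, the opening and the grip force at its end, in the units of the state.
- r.sense(): the state, without advancing time (a new reading comes with each control period).
- r.read_camera(name): name is "side" or "top"; returns (picture, depth): 384x512x3 uint8, red, green, blue; 384x512 float32, m along the optical axis (not along the pixel's ray), 0 where there is no reading.
- r.camera_params(name): a dict with "mtx" (3x3 intrinsics, pixels), "k1" (the pictures are not rectified: a ray, as slopes to the right and down, at radius r is drawn at 1 + k1 r^2 times it, then the intrinsics apply), "R" (3x3) and "t" (3): a world point X has camera coordinates R X + t. Camera axes: x right, y down, z forward; pixel columns grow to the right and rows downward; lengths in m; the calibration is good to about 2 mm. A picture is of the moment at which its call begins. camera_params takes no time and is no camera call.
- r.job_done(): hands the job in; it is judged then, once.
Trained networks look in the newest picture that a camera, given by its name, has taken for a name from the list of things; names that differ only in an ending like _2 or _b are one class to them, and where a whole thing is asked for, a point or a joint stands for the part that bears it (a point fixed in the world has none). Each returns a list of dicts, best first, with "score" (0 to 1); they miss things now and then, are a little off and sometimes report something else, mostly with a low value. They report only what shows in the picture. A call takes as long as a camera call. They do not tell look-alikes from the thing itself.
- r.recognise(camera, target): "bbox" ([left, top, right, bottom] in pixels, round what is visible of it).
The state is a dict: "time": time; "q": joint angles; "joint_velocities": joint speeds; "tau": joint torques, N m; "ee_pos": TCP position; "ee_rot": TCP orientation; "ft_force": force on the tool from outside, world axes, zero at the start; "torque": the same for the moment, N m; "grip_width": opening from 0.0 (shut) to 1.0 (fully open); "gripper_force": force on a finger pad.
Only numpy, scipy, OpenCV 4.12 (cv2) and the standard library are available. Lean on these libraries where they do the work, as an engineer would, in place of code of your own. Each camera call takes 0.05 s, during which the arm holds its last target. There are 200 camera calls.

### The job

The purge air of the optics needs a new intake filter: lay the fresh cartridge (clean white pleats) in the station's tray with its spigot towards the port, then push it from behind under the hoop and into the push-fit port, past the stiff seal, until it bottoms. Only when it is fully home, open the air by swinging the yellow valve lever a full quarter turn, from across the cartridge to in line above it. Leave the spent cartridge (dark brown pleats), the bottles and the canister where they are.

Things in the scene. Friction and masses are not known exactly. Their poses are not given: they have to be found in the camera images.
- fresh_center (a point): Centre of the fresh cartridge's body, 22 mm above its underside. Square body 90 long x 44 x 44 mm, flat sides to grip anywhere along it: blue end caps, clear middle with tie rods, clean white pleats inside. x axis along the cartridge towards the white spigot, z up. 180 to 290 g. The spigot is a 16 mm tube on the body's axis, 34 mm long.
- fresh_nose (a point): Tip of the fresh cartridge's spigot, on its axis, 79 mm ahead of fresh_center; same axes. The last 5 mm are tapered to 10 mm; a latch groove lies 11 to 20 mm behind the tip.
- fresh_rear (a point): Centre of the fresh cartridge's flat rear face (44 x 44 mm, black intake grille), 45 mm behind fresh_center: the place to push. Same axes.
- spent_center (a point): Centre of the body of the spent cartridge: same shape, size and axes as the fresh one, but dark brown pleats. Lies beside the fresh one; either may be the nearer to the station. Leave it.
- station: Filter station, fixed on the table. Origin on the table, z up; x = direction of pushing (to the robot's left, varies), y towards the robot. Base 76 mm wide on feet, 12 to 22 mm above the table, from x -130 to 128 mm. Grey port block x 88 to 128, 60 wide, top 84 mm above the table. In the order of x: open rear end, tray, hoop, port block with the valve on top.
- bore_bottom (a point): Bottom of the port's blind bore, on its axis (station x 113, y 0, z 46 mm), station axes: the spigot tip rests here when home, a solid stop. Bore 18 mm wide, 25 deep, with a blue collet ring 5 mm in front. From about 16 mm before the bottom the seal and sprung pawls resist with about 8 to 15 N; in the last 4 mm they snap into the groove.
- tray_floor (a point): Point on the white tray floor (station x -61, y 0, z 24 mm), station axes. Lower the cartridge so that its body's centre is above this point (8 mm of freedom along x), axis along x, spigot to +x; it then lies in line with the bore, centre 46 mm above the table, and has about 95 mm to be pushed.
- tray_gap (a point): Middle of the part of the tray without side walls (station x -67, y 0): from x -102 to -32 mm fingers can go down beside the body as far as the base. On both sides of it steel guides, 47 mm apart inside and at most 42 mm above the table, flared at the top to catch 3 mm of error: x -128 to -102 and x -20 to the block, with a small lead-in from -32.
- hoop (a point): Middle of the underside of the black retaining hoop, 73 mm above the table at station x 30 to 40 mm, 55 mm between its posts, top 77 mm above the table, station axes. The cartridge slides under it, but cannot be lowered through it.
- valve (a joint): Angle of the yellow valve lever on the port block: 0 = shut (lever along the station's +y, towards the robot, across the cartridge), 1.571 = fully open at its stop (lever along the station's -x, over the cartridge). Anticlockwise from above opens. It stays where it is left; takes 2 to 3 N at the grip.
- valve_grip (a point): Middle of the lever's yellow grip: 50 mm long, 18 thick, 15 high (92 to 108 mm above the table), 52 mm from the vertical hinge axis at station x 108, y 0. At angle q it is at station x = 108 - 52 sin q, y = 52 cos q, z 100 mm; own y axis points outward along the lever. Push its side with a fingertip; nothing else on its path is higher than 84 mm near the hinge.
- touch_controller: Touch panel fixed in the middle of the table: wedge 93 (x) x 146 (y) x 68 mm high, origin under its centre, between the cartridges and the station. Carry things over it. Its thin cable, 7 mm, lies on the table and runs under the station.
- lens_cleaner_center (a point): Middle of the white and blue lens-cleaner bottle, 35 mm in diameter, 120 mm high, standing. Bystander, leave it.
- immersion_oil_center (a point): Middle of the brown dropper bottle, 30 mm in diameter, 86 mm high, standing. Bystander, leave it.
- objective_canister_center (a point): Middle of the round canister with a black lid, 51 mm in diameter, 71 mm high, standing. Bystander, leave it.
Not all that is in view belongs to the job. Leave any turquoise look-alike of the part that bears immersion_oil_center alone.

How it is judged:
By the outcome, as a careful person would: the job done as asked, in the order asked, and still so for the second after the job is handed in, with the robot touching nothing.
It also fails if it takes over 58 s, if anything falls off the work surface, if the arm or the gripper's body presses on something with over 40 N, if the wrist force passes 120 N, or if a joint passes its speed limit or range.

## Working session

There is one attempt and no reset: what is moved stays moved. The work goes in short steps, Python scripts to look and compute and a shell command to move; the robot and the scene stay as the last step left them, time stands still between calls to the robot, and variables do not carry over. Pictures are saved under pics/ and viewed, at most 12 in all, crops included, and the job is handed in when it is done.

```bash
mkdir -p pics; ls; cat > h.py <<'E'
import numpy as np, cv2
from rig import r
from scipy.spatial.transform import Rotation as Ro
def world(cam,d,u,v,z=None):
    "pixel -> world by depth, or on the plane at height z"
    p=r.camera_params(cam);K=np.array(p["mtx"]);R=np.array(p["R"]);t=np.array(p["t"])
    u=np.atleast_1d(u).astype(float);v=np.atleast_1d(v).astype(float)
    s=cv2.undistortPoints(np.stack([u,v],1)[:,None],K,np.array([p["k1"],0,0,0.]))[:,0]
    ray=np.c_[s,np.ones(len(s))]
    if z is None: return (ray*d[v.astype(int),u.astype(int)][:,None]-t)@R
    o=-R.T@t; w=ray@R
    return o+w*((z-o[2])/w[:,2])[:,None]
def px(cam,X):
    p=r.camera_params(cam);return cv2.projectPoints(np.atleast_2d(X).astype(float),cv2.Rodrigues(np.array(p["R"]))[0],np.array(p["t"],float),np.array(p["mtx"]),np.array([p["k1"],0,0,0.]))[0][:,0]
E
python3 - <<'E'
from h import *
ims=[]
for c in ("top","side"):
    im,d=r.read_camera(c);np.savez(f"{c}0.npz",im=im,d=d)
    cv2.imwrite(f"pics/{c}0.png",im[:,:,::-1])
    p=r.camera_params(c);print(c,-np.array(p["R"]).T@p["t"])
    for n in ("fresh_center","spent_center","station","valve","touch_controller","immersion_oil_center","lens_cleaner_center"):
        for o in r.recognise(c,n)[:3]:print(c,n,round(o["score"],2),np.round(o["bbox"]))
s=r.sense();print(s["time"],s["ee_pos"],s["ee_rot"],s["q"],s["grip_width"])
E
```

```text
pics
top [ 0.21799101 -0.07921496  1.61063989]
top fresh_center 0.92 [281. 174. 310. 198.]
top spent_center 0.73 [184. 163. 194. 180.]
top spent_center 0.72 [272. 209. 308. 220.]
top station 0.64 [123. 190. 199. 221.]
top valve 0.44 [129. 193. 134. 217.]
top touch_controller 0.94 [218. 184. 257. 216.]
top immersion_oil_center 0.61 [385. 172. 396. 181.]
top immersion_oil_center 0.38 [289. 161. 297. 168.]
top lens_cleaner_center 0.7 [130. 197. 135. 218.]
side [-0.12817876 -0.99272765  0.79143932]
side fresh_center 0.75 [281. 214. 299. 241.]
side fresh_center 0.49 [213. 178. 261. 222.]
side spent_center 0.73 [245. 226. 272. 258.]
side station 0.59 [162. 138. 223. 187.]
side valve 0.66 [166. 138. 178. 147.]
side valve 0.63 [162. 135. 225. 188.]
side touch_controller 0.95 [215. 181. 259. 221.]
side immersion_oil_center 0.66 [300. 205. 314. 225.]
side immersion_oil_center 0.56 [379. 274. 394. 298.]
side immersion_oil_center 0.19 [277. 213. 304. 243.]
side lens_cleaner_center 0.54 [219. 132. 222. 159.]
0.8 [0.29298431 0.63576855 0.2139439 ] [6.73016621e-01 3.06862961e+00 5.15175542e-05] [ 1.10568499e+00  3.78894254e-01  1.73418363e+00 -2.03357482e-05
  1.02847649e+00 -3.32946599e-02] 0.9974681164845275
```

```bash
python3 - <<'E'
import cv2
a=cv2.imread("pics/top0.png")[140:250,100:420];b=cv2.imread("pics/side0.png")[120:310,140:410]
a=cv2.resize(a,None,fx=2.5,fy=2.5,interpolation=2);b=cv2.resize(b,None,fx=2.96,fy=2.96,interpolation=2)
cv2.imwrite("pics/a.png",a);cv2.imwrite("pics/b.png",b[:600,:800])
E
```

```text
(no output)
```

View pics/a.png

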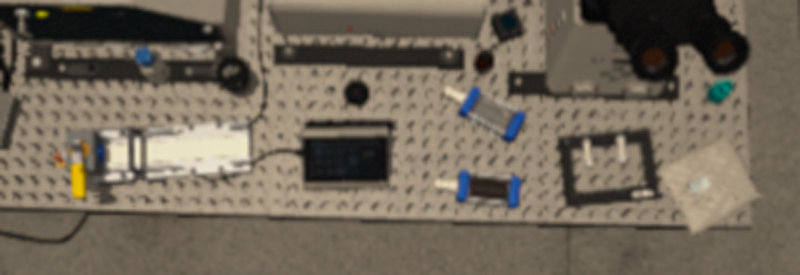

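View pics/b.png

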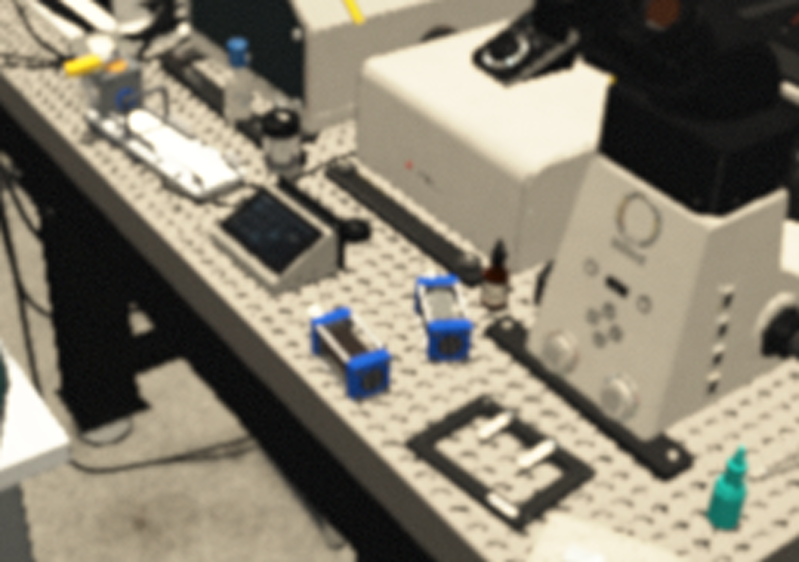

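Candidates for the fresh cartridge, in full top-image pixels: (296,185) has white pleats, so it is the fresh one. (296,215) has brown pleats, so it is the spent one. The station tray is at about (165,201), with the yellow lever at (131,212). The oil bottle is at (292,165), and the turquoise look-alike is at (388,177).

```bash
python3 - <<'E'
from h import *
for c in ("top","side"):
    f=np.load(c+"0.npz");im,d=f["im"],f["d"]
    R,G,B=[im[:,:,i].astype(int) for i in range(3)]
    blue=((B>R+50)&(B>G+30)).astype(np.uint8)
    n,l,st,ce=cv2.connectedComponentsWithStats(blue)
    for i in range(1,n):
        if st[i,4]>20:
            v,u=np.where(l==i);X=world(c,d,u,v);print(c,"blue",ce[i].round(1),st[i,4],np.median(X,0).round(4),"zmax",X[:,2].max().round(3),"plane44",world(c,d,*ce[i],z=.044).round(4))
    y=((R>B+90)&(G>B+50)).astype(np.uint8)
    n,l,st,ce=cv2.connectedComponentsWithStats(y)
    for i in range(1,n):
        if st[i,4]>8: print(c,"yellow",ce[i].round(1),st[i,4],world(c,d,*ce[i],z=.108).round(4),world(c,d,*ce[i]).round(4))
# rectified
f=np.load("top0.npz");im,d=f["im"],f["d"]
def rect(c,im,x0,x1,y0,y1,z,s):
    xs=np.arange(x1,x0,-s);ys=np.arange(y1,y0,-s);Y,X=np.meshgrid(ys,xs)
    p=px(c,np.c_[X.ravel(),Y.ravel(),np.full(X.size,z)]).reshape(*X.shape,2).astype(np.float32)
    return cv2.remap(im,p[...,0],p[...,1],cv2.INTER_CUBIC),p
u,v=np.meshgrid(np.arange(115,210),np.arange(180,230));W=world("top",d,u.ravel(),v.ravel())
m=W[:,2]>.012
for lo,hi in((.015,.035),(.035,.06),(.06,.078),(.078,.09),(.09,.115)):
    k=(W[:,2]>lo)&(W[:,2]<hi);print(lo,k.sum(),W[k].mean(0).round(4) if k.any() else "",W[k].min(0).round(3) if k.any() else "",W[k].max(0).round(3) if k.any() else "")
c0=W[(W[:,2]>.015)&(W[:,2]<.035)].mean(0);print(c0)
A,_=rect("top",im,c0[0]-.1,c0[0]+.1,c0[1]-.2,c0[1]+.2,.024,.0005)
A2,_=rect("side",np.load("side0.npz")["im"],c0[0]-.07,c0[0]+.08,c0[1]-.2,c0[1]+.2,.024,.0005)
print(A.shape);cv2.imwrite("pics/c.png",np.vstack([A,A2])[:600,:,::-1]); 
E
```

```text
top blue [156.9 161.9] 22 [0.5871 0.2797 0.1181] zmax 0.127 plane44 [[0.606  0.2969 0.044 ]]
top blue [287.6 180. ] 40 [ 0.5504 -0.1902  0.0425] zmax 1.611 plane44 [[ 0.5507 -0.1888  0.044 ]]
top blue [305.4 190. ] 44 [ 0.5164 -0.2538  0.0408] zmax 0.052 plane44 [[ 0.5151 -0.2545  0.044 ]]
top blue [284.9 214. ] 39 [ 0.4253 -0.1814  0.0416] zmax 0.05 plane44 [[ 0.425 -0.181  0.044]]
top blue [305.2 216.2] 42 [ 0.4197 -0.254   0.0424] zmax 1.611 plane44 [[ 0.4189 -0.2545  0.044 ]]
top yellow [271.7  84.3] 43 [[ 0.8971 -0.1215  0.108 ]] [[ 0.8765 -0.1202  0.1537]]
top yellow [ 99.9 125.6] 85 [[0.7227 0.5061 0.108 ]] [[0.6717 0.447  0.2599]]
top yellow [179.3 126.8] 92 [[0.7228 0.2096 0.108 ]] [[0.6912 0.1915 0.202 ]]
top yellow [ 40.7 142.1] 182 [[0.6566 0.7304 0.108 ]] [[0.6305 0.6822 0.1975]]
top yellow [133.9 199. ] 9 [[0.454  0.3543 0.108 ]] [[0.4566 0.359  0.0915]]
top yellow [130.8 211.4] 73 [[0.4096 0.362  0.108 ]] [[0.4102 0.3633 0.1036]]
side blue [288.  214.4] 46 [ 0.5562 -0.1912  0.0429] zmax 0.047 plane44 [[ 0.5552 -0.1925  0.044 ]]
side blue [251.4 226.6] 47 [ 0.4278 -0.18
[... 525 characters left out ...]
1 [[0.7537 0.651  0.108 ]] [[0.6207 0.403  0.2111]]
side yellow [255.5 115.9] 97 [[0.8253 0.3833 0.108 ]] [[0.6927 0.192  0.203 ]]
side yellow [167.5 141.6] 69 [[0.4052 0.3526 0.108 ]] [[0.4054 0.3529 0.1079]]
side yellow [179.1 141.8] 21 [[0.4411 0.3269 0.108 ]] [[0.4562 0.3619 0.0899]]
0.015 1041 [0.4688 0.2422 0.0221] [0.416 0.134 0.015] [0.517 0.421 0.035]
0.035 143 [0.4584 0.3013 0.044 ] [0.404 0.139 0.035] [0.509 0.422 0.059]
0.06 89 [0.4517 0.328  0.0729] [0.405 0.29  0.06 ] [0.494 0.393 0.078]
0.078 128 [0.4605 0.3625 0.0831] [0.412 0.291 0.078] [0.487 0.394 0.089]
0.09 123 [0.4234 0.3635 0.103 ] [0.384 0.35  0.091] [0.482 0.375 0.113]
[0.46884612 0.24216863 0.02209497]
(401, 800, 3)
```

```bash
ls pics
```

```text
a.png
b.png
c.png
side0.png
top0.png
```

View pics/c.png

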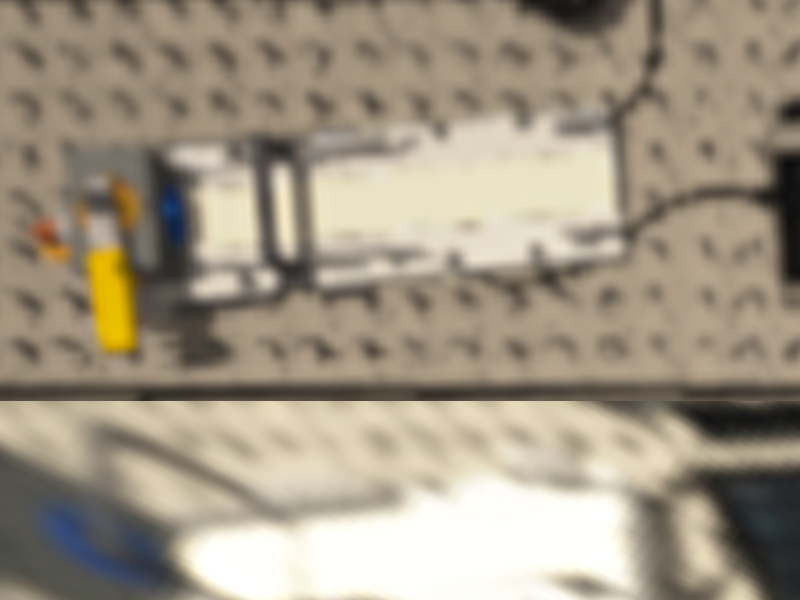

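```bash
cat > fit.py <<'E'
from h import *
from scipy.optimize import minimize
seg=[((-130,38,22),(80,38,22)),((-130,-38,22),(25,-38,22)),((-130,-38,22),(-130,38,22)),
((88,-30,84),(128,-30,84)),((128,-30,84),(128,30,84)),((88,-30,84),(88,30,84)),((88,30,84),(97,30,84)),((119,30,84),(128,30,84)),
((30,-27,77),(30,27,77)),((40,-27,77),(40,27,77)),
((99,30,108),(99,77,108)),((117,30,108),(117,77,108)),((99,77,108),(117,77,108))]
P=[];
for a,b in seg:
    a,b=np.array(a,float),np.array(b,float);n=int(np.linalg.norm(b-a)/2)
    P.append(a+(b-a)*np.linspace(0,1,n)[:,None])
P=np.vstack(P)/1000
def w(p,X):
    c,s=np.cos(p[2]),np.sin(p[2]); ex=np.array([-s,c,0]);ey=np.array([-c,-s,0])  # station x ~ world +y turned by p2
    return np.array([p[0],p[1],0])+X[:,:1]*ex+X[:,1:2]*ey+X[:,2:]*np.array([0,0,1])
def grad(im):
    g=cv2.GaussianBlur(im,(0,0),.8).astype(np.float32)
    return np.sqrt(sum(cv2.Sobel(g[:,:,i],cv2.CV_32F,1,0)**2+cv2.Sobel(g[:,:,i],cv2.CV_32F,0,1)**2 for i in range(3)))**.5
def score(p,cams):
    s=0
    for c,G in cams:
        q=px(c,w(p,P)).astype(np.float32);s+=cv2.remap(G,q[:,0][:,None],q[:,1][:,None],cv2.INTER_CUBIC).mean()
    return -s
E
python3 - <<'E'
from fit import *
C={c:grad(np.load(c+"0.npz")["im"]) for c in("top","side")}
for cams in (["top"],["side"],["top","side"]):
    cc=[(c,C[c]) for c in cams];best=None
    for x in np.arange(-.008,.009,.004):
        for y in np.arange(-.008,.009,.004):
            for a in np.radians([2.,4,6,8]):
                o=minimize(score,[.467+x,.262+y,a],args=(cc,),method="Nelder-Mead",options=dict(initial_simplex=np.array([.467+x,.262+y,a])+np.array([[0,0,0],[.003,0,0],[0,.003,0],[0,0,.03]]),xatol=1e-4,fatol=1e-3,maxiter=60))
                if best is None or o.fun<best.fun:best=o
    print(cams,best.x.round(4),np.degrees(best.x[2]).round(2),best.fun)
    if len(cams)==1:
        c=cams[0];im=np.load(c+"0.npz")["im"][:,:,::-1].copy();k=7
        x0,y0=(115,180) if c=="top" else (150,128); crop=cv2.resize(im[y0:y0+42 if c=="top" else y0+42+ 25,x0:x0+95],None,fx=k,fy=k,interpolation=2)
        for q in px(c,w(best.x,P)): cv2.circle(crop,tuple(int(round(t)) for t in ((q-[x0,y0]+.5)*k)),1,(0,0,255),-1)
        locals().setdefault("O",[]).append(crop)
cv2.imwrite("pics/fit.png",cv2.resize(np.vstack(O),None,fx=.75,fy=.75))
E
```

```text
Traceback (most recent call last):
  File "fit.py", line 21, in score
    q=px(c,w(p,P)).astype(np.float32);s+=cv2.remap(G,q[:,0][:,None],q[:,1][:,None],cv2.INTER_CUBIC).mean()
      ~~^^^^^^^^^^
  File "h.py", line 14, in px
    p=r.camera_params(cam);return cv2.projectPoints(np.atleast_2d(X).astype(float),cv2.Rodrigues(np.array(p["R"]))[0],np.array(p["t"],float),np.array(p["mtx"]),np.array([p["k1"],0,0,0.]))[0][:,0]
ValueError: time passes only in moves, steps and waits
```

```bash
python3 - <<'E'
s=open("h.py").read().replace("r.camera_params(cam)","cp(cam)").replace("def world","from functools import cache\n@cache\ndef cp(c): return r.camera_params(c)\ndef world")
open("h.py","w").write(s)
E
cat > runfit.py <<'E'
from fit import *
C={c:grad(np.load(c+"0.npz")["im"]) for c in("top","side")}
O=[]
for cams in (["top"],["side"],["top","side"]):
    cc=[(c,C[c]) for c in cams];best=None
    for x in np.arange(-.008,.009,.004):
        for y in np.arange(-.008,.009,.004):
            for a in np.radians([2.,4,6,8]):
                o=minimize(score,[.467+x,.262+y,a],args=(cc,),method="Nelder-Mead",options=dict(initial_simplex=np.array([.467+x,.262+y,a])+np.array([[0,0,0],[.003,0,0],[0,.003,0],[0,0,.03]]),xatol=1e-4,fatol=1e-3,maxiter=60))
                if best is None or o.fun<best.fun:best=o
    print(cams,best.x.round(4),np.degrees(best.x[2]).round(2),best.fun)
    if len(cams)==1:
        c=cams[0];im=np.load(c+"0.npz")["im"][:,:,::-1].copy();k=7
        x0,y0=(115,180) if c=="top" else (150,128); crop=cv2.resize(im[y0:y0+42 if c=="top" else y0+42+ 25,x0:x0+95],None,fx=k,fy=k,interpolation=2)
        for q in px(c,w(best.x,P)): cv2.circle(crop,tuple(int(round(t)) for t in ((q-[x0,y0]+.5)*k)),1,(0,0,255),-1)
        O.append(crop)
cv2.imwrite("pics/fit.png",cv2.resize(np.vstack(O),None,fx=.75,fy=.75))
E
python3 runfit.py
```

```text
['top'] [0.467  0.2627 0.0986] 5.65 -16.7359619140625
['side'] [0.4612 0.2573 0.1155] 6.62 -18.16588592529297
['top', 'side'] [0.4661 0.262  0.0875] 5.02 -33.78129196166992
```

View pics/fit.png

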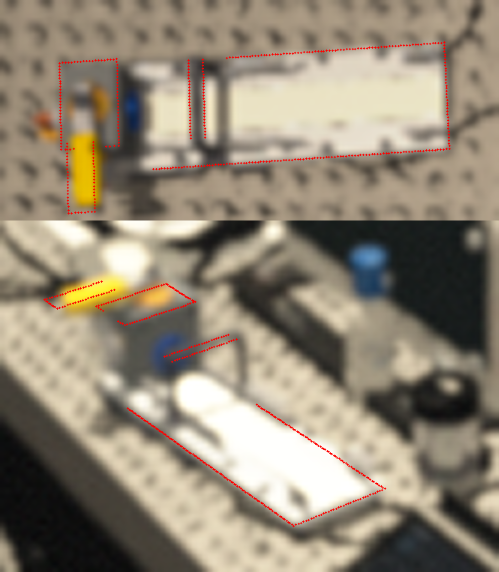

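```bash
python3 - <<'E'
from fit import *
for c in("top","side"):
    f=np.load(c+"0.npz");d=f["d"]
    p=cp(c);print(c,np.array(p["mtx"]).round(1).tolist(),p["k1"])
    a=px(c,w([.465,.262,.09],np.array([[-150,0,22],[150,0,80],[0,60,30],[0,-60,30]])/1e3))
    u,v=np.meshgrid(np.arange(int(a[:,0].min())-3,int(a[:,0].max())+3),np.arange(int(a[:,1].min())-3,int(a[:,1].max())+3))
    W=world(c,d,u.ravel(),v.ravel());q=[.465,.262,.09]
    ex=np.array([-np.sin(q[2]),np.cos(q[2])]);ey=np.array([-np.cos(q[2]),-np.sin(q[2])])
    S=np.c_[(W[:,:2]-q[:2])@ex,(W[:,:2]-q[:2])@ey,W[:,2]]*1000
    for x in range(-150,145,5):
        k=(S[:,0]>=x)&(S[:,0]<x+5)&(abs(S[:,1])<18)
        if k.any(): z=S[k,2];print(x,k.sum(),"z",np.percentile(z,[5,50,95]).round(0), end=" | ")
    print()
    for y in range(-50,52,4):
        k=(S[:,1]>=y)&(S[:,1]<y+4)&(S[:,0]>-100)&(S[:,0]<-35)
        if k.any():print(y,"z",np.percentile(S[k,2],[5,50,95]).round(0),end=" | ")
    print()
E
```

```text
top [[437.4, 0.0, 257.6], [0.0, 437.4, 188.9], [0.0, 0.0, 1.0]] -0.14812593127097065
-150 11 z [-8.  1.  5.] | -145 10 z [-6. -1.  9.] | -140 17 z [-8. -1.  4.] | -135 10 z [-7. -0.  4.] | -130 19 z [-7. 16. 22.] | -125 14 z [18. 23. 27.] | -120 15 z [15. 20. 26.] | -115 13 z [14. 20. 29.] | -110 14 z [20. 23. 27.] | -105 11 z [18. 21. 24.] | -100 12 z [15. 23. 27.] | -95 16 z [19. 24. 28.] | -90 11 z [17. 20. 25.] | -85 12 z [18. 22. 29.] | -80 13 z [17. 22. 24.] | -75 15 z [18. 21. 26.] | -70 12 z [19. 25. 29.] | -65 14 z [17. 22. 26.] | -60 12 z [16. 18. 25.] | -55 12 z [16. 21. 25.] | -50 16 z [17. 22. 25.] | -45 12 z [16. 19. 22.] | -40 8 z [16. 20. 24.] | -35 17 z [17. 21. 28.] | -30 10 z [16. 20. 27.] | -25 10 z [16. 20. 27.] | -20 17 z [17. 22. 25.] | -15 12 z [18. 22. 26.] | -10 11 z [18. 24. 28.] | -5 14 z [19. 22. 27.] | 0 13 z [16. 20. 25.] | 5 13 z [12. 20. 26.] | 10 16 z [18. 22. 27.] | 15 11 z [19. 21. 27.] | 20 14 z [19. 24. 28.] | 25 10 z [18. 21. 26.] | 30 20 z [17. 28. 79.] | 35 31 z [15. 73. 80.] | 40 10 z [16. 24. 71.] | 50 3 z [25. 27. 28.] | 55 15 z [18. 23. 27
[... 2090 characters left out ...]
] | 85 58 z [25. 64. 86.] | 90 28 z [26. 63. 87.] | 95 22 z [ 49.  87. 105.] | 100 25 z [ 86.  97. 110.] | 105 14 z [ 40. 101. 108.] | 110 4 z [ 84.  97. 111.] | 115 3 z [ 87.  89. 104.] | 
-42 z [21. 23. 25.] | -38 z [20. 23. 28.] | -34 z [19. 21. 27.] | -30 z [19. 22. 24.] | -26 z [20. 22. 23.] | -22 z [22. 24. 25.] | -18 z [23. 25. 26.] | -14 z [22. 24. 27.] | -10 z [22. 24. 25.] | -6 z [23. 24. 27.] | -2 z [22. 24. 27.] | 2 z [21. 25. 26.] | 6 z [20. 25. 28.] | 10 z [21. 24. 27.] | 14 z [22. 23. 25.] | 18 z [-2. 22. 26.] | 22 z [-1. 19. 25.] | 26 z [-2. 21. 27.] | 30 z [-1. 21. 25.] | 34 z [ 1. 18. 24.] | 38 z [-1.  5.  8.] | 42 z [-1.  1.  5.] | 46 z [-3.  1.  2.] | 50 z [-1.  2.  4.] |
```

The station origin is at about (0.468, 0.262), with its x axis at a heading of about 95.5°. The fresh cartridge is at about (0.533, -0.222), heading 61.5°. Before moving I'll check that the gripper body clears the microscope.

```bash
python3 - <<'E'
from h import *
c0=np.array([.533,-.222]);h=np.radians(61.5);e=np.array([np.cos(h),np.sin(h)]);n=np.array([e[1],-e[0]])
for c in("top","side"):
    d=np.load(c+"0.npz")["d"];v,u=np.where(d>0);W=world(c,d,u,v)
    a=(W[:,:2]-c0)@e;b=(W[:,:2]-c0)@n
    for m in (0,.03,.06):
        k=(abs(a)<.038+m)&(abs(b)<.089+m)&(W[:,2]>.06);print(c,m,k.sum(),W[k].max(0).round(3) if k.any() else "",np.c_[a,b][k].min(0).round(3) if k.any() else "", np.c_[a,b][k].max(0).round(3) if k.any() else "")
    k=(W[:,0]<.62)&(W[:,0]>.2)&(abs(W[:,1])<.6)&(W[:,2]>.13);print("tall x<.62",k.sum(),W[k].min(0).round(3),W[k].max(0).round(3))
    # cartridge outline: points z .03-.06 near
    k=(abs(a)<.1)&(abs(b)<.03)&(W[:,2]>.034)&(W[:,2]<.055);print("body a",np.percentile(a[k],[3,50,97]).round(4),"b",np.percentile(b[k],[3,50,97]).round(4),k.sum())
E
```

```text
top 0 0   
top 0.03 301 [ 0.624 -0.202  0.405] [-0.068  0.061] [0.059 0.119]
top 0.06 1303 [ 0.698 -0.176  0.432] [-0.098  0.061] [0.098 0.149]
tall x<.62 5187 [ 0.2   -0.474  0.13 ] [0.62 0.6  0.76]
body a [-0.0414  0.0015  0.0439] b [-0.0165  0.003   0.0241] 228
side 0 1 [ 0.61  -0.221  0.06 ] [0.038 0.067] [0.038 0.067]
side 0.03 288 [ 0.624 -0.204  0.235] [-0.068  0.06 ] [0.056 0.119]
side 0.06 1839 [ 0.708 -0.175  0.376] [-0.098  0.06 ] [0.098 0.149]
tall x<.62 7394 [ 0.2   -0.473  0.13 ] [0.62  0.6   0.636]
body a [-0.0459 -0.0046  0.043 ] b [-0.0173  0.0028  0.0238] 280
```

```bash
python3 -m pendant '[[0,0,0,0,0,0.14,-1],[0,-50,0,0,0,0.28,-1],[10,-98,0,0,0,0.42,-1],[20,-146,0,0,0,0.56,-1],[30,-194,0,0,0,0.70,-1]]' 20
```

```text
time: 1.3
ee_pos: [0.1836, 0.4705, 0.2137]
ee_rot: [-1.692, -2.647, -0.0]
ft_force: [-0.9, 1.0, 0.3]
grip_width: 0.998
gripper_force: 0.0
```

```bash
python3 -m pendant '[[-45,9,0,0,0,0.1,-1],[-90,17,0,0,0,0.2,-1],[-135,26,0,0,0,0.3,-1],[-180,35,0,0,0,0.4,-1],[-225,43,0,0,0,0.5,-1]]'; python3 - <<'E'
from h import *
s=r.sense();R=Ro.from_rotvec(s["ee_rot"])
print(R.inv().apply(np.array([.5315,-.228,.1])-s["ee_pos"])*1000, R.inv().apply(np.array([.45,.1,.2])-s["ee_pos"])*1000,(R.inv()*Ro.from_matrix(np.c_[[-np.sin(np.radians(-28.5)),np.cos(np.radians(-28.5)),0],[np.cos(np.radians(-28.5)),np.sin(np.radians(-28.5)),0],[0,0,-1]]@np.diag([-1,1,1]) if 0 else np.array([[np.cos(np.radians(61.5)),np.cos(np.radians(-28.5)),0],[np.sin(np.radians(61.5)),np.sin(np.radians(-28.5)),0],[0,0,-1]]))).as_rotvec())
E
```

```text
time: 1.8
ee_pos: [0.3199, 0.2853, 0.2143]
ee_rot: [2.292, 2.148, 0.002]
ft_force: [0.3, 0.3, 0.7]
grip_width: 0.998
gripper_force: 0.0
[-498.65285844  244.24450427  114.16797788] [-176.53905884  141.79586287   14.3019377 ] [ 0.00059899 -0.00080797  0.43275738]
```

```bash
python3 -m pendant '[[-40,28,0,0,0,0.08,-1],[-80,56,0,0,0,0.16,-1],[-120,84,0,0,0,0.24,-1],[-165,106,0,0,0,0.32,-1],[-210,125,0,0,0,0.433,-1]]'; cat > go.py <<'E'
import sys
from h import *
# python3 go.py x y z heading_of_tool_y(deg): offset in tool axes, mm and rad
x,y,z,a=map(float,sys.argv[1:5]);a=np.radians(a)
s=r.sense();R=Ro.from_rotvec(s["ee_rot"]);T=Ro.from_matrix(np.array([[-np.sin(a),np.cos(a),0],[np.cos(a),np.sin(a),0],[0,0,-1.]]))
print("shift",(R.inv().apply(np.array([x,y,z])-s["ee_pos"])*1000).round(1),"turn",(R.inv()*T).as_rotvec().round(4),"t",s["time"],"ft",np.round(s["ft_force"],1))
E
python3 go.py .5315 -.228 .09 -28.5
```

```text
time: 2.3
ee_pos: [0.4319, 0.0675, 0.2143]
ee_rot: [2.7, 1.606, 0.001]
ft_force: [0.9, 0.3, 0.5]
grip_width: 1.001
gripper_force: 0.0
shift [-212.2  228.5  124.4] turn [ 0.0008 -0.0006 -0.0001] t 2.3 ft [0.9 0.3 0.5]
```

```bash
python3 -m pendant '[[-34,36,10,0,0,0,-1],[-68,72,30,0,0,0,-1],[-102,108,50,0,0,0,-1],[-136,144,70,0,0,0,-1],[-170,180,90,0,0,0,-1]]' && python3 -m pendant '[[-30,34,20,0,0,0,-1],[-42,48,35,0,0,0,-1],[-42,48,35,0,0,0,-1],[-42,48,35,0,0,0,-1]]';python3 go.py .5315 -.228 .012 -28.5
python3 - <<'E'
from h import *
O=[]
for c,x,y,w_,h_ in(("top",240,130,120,110),("side",210,150,160,130)):
    im,d=r.read_camera(c);np.savez(c+"1.npz",im=im,d=d)
    O.append(cv2.resize(im[y:y+h_,x:x+w_,::-1],(400,400*h_//w_),interpolation=2))
H=max(o.shape[0] for o in O);cv2.imwrite("pics/g.png",np.hstack([cv2.copyMakeBorder(o,0,H-o.shape[0],0,0,0) for o in O]))
E
```

```text
time: 2.8
ee_pos: [0.5052, -0.1552, 0.1286]
ee_rot: [2.697, 1.61, 0.001]
ft_force: [0.4, 0.4, 0.4]
grip_width: 1.004
gripper_force: 0.0
time: 3.2
ee_pos: [0.5268, -0.2126, 0.0941]
ee_rot: [-2.697, -1.61, 0.001]
ft_force: [-0.4, 1.3, -0.6]
grip_width: 0.999
gripper_force: 0.0
shift [-11.3  11.5  82.1] turn [-0.0009  0.      0.0028] t 3.2 ft [-0.4  1.3 -0.6]
```

View pics/g.png

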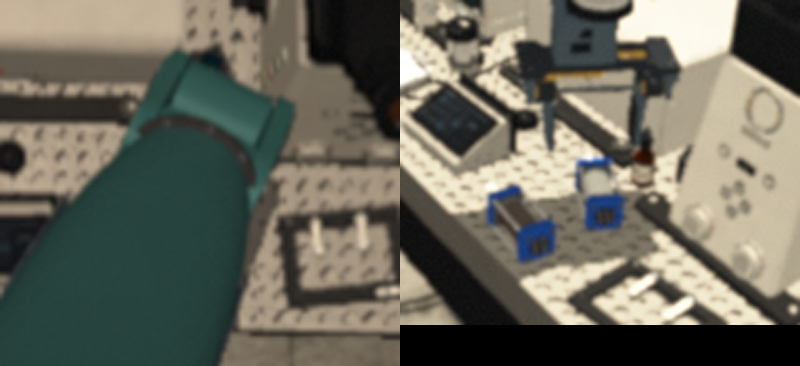

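The picture shows the fingers straddling the white-pleated fresh cartridge (crop right, 600,195). The brown one, at 520,225, stays clear. I'll shift by the computed offset, descend and grip.

```bash
python3 -m pendant '[[-11,11,0,0,0,0,-1],[-11,11,20,0,0,0,-1],[-11,11,45,0,0,0,-1],[-11,11,70,0,0,0,-1],[-11,11,80,0,0,0,-1]]' && python3 -m pendant '[[0,0,2,0,0,0,-0.2],[0,0,2,0,0,0,0.3],[0,0,2,0,0,0,0.6],[0,0,2,0,0,0,0.6],[0,0,2,0,0,0,0.6]]' 25; python3 go.py .5315 -.228 .012 -28.5
```

```text
time: 3.8
ee_pos: [0.532, -0.2279, 0.0142]
ee_rot: [2.696, 1.612, 0.0]
ft_force: [-38.6, 18.4, 153.6]
grip_width: 0.99
gripper_force: 80.3
time: 4.3
ee_pos: [0.5317, -0.2277, 0.0126]
ee_rot: [2.697, 1.611, 0.0]
ft_force: [0.2, -0.3, 0.0]
grip_width: 0.589
gripper_force: 0.0
shift [-0.3 -0.   0.6] turn [0.0001 0.     0.0037] t 4.3 ft [ 0.2 -0.3  0. ]
```

The wrist force spiked as the descent ended. I'll look before going on.

```bash
python3 - <<'E'
from h import *
O=[]
for c,x,y,w_,h_ in(("side",230,170,110,90),):
    im,d=r.read_camera(c);np.savez(c+"2.npz",im=im,d=d)
    cv2.imwrite("pics/g2.png",cv2.resize(im[y:y+h_,x:x+w_,::-1],(720,720*h_//w_),interpolation=2))
E
```

```text
(no output)
```

View pics/g2.png

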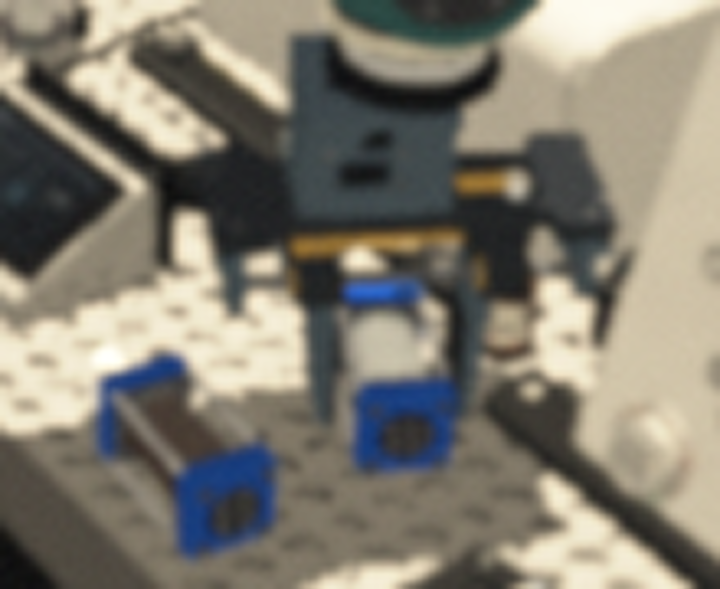

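Everything is still in place. The open right finger landed on the microscope's black foot rail, at (510,400) in the crop. The fingers aren't on the cartridge yet, so I'll keep closing.

```bash
python3 -m pendant '[[0,0,0,0,0,0,1],[0,0,0,0,0,0,1],[0,0,0,0,0,0,1],[0,0,0,0,0,0,1]]' 30; python3 -m pendant '[[0,0,-5,0,0,0,1],[0,0,-20,0,0,0,1],[0,0,-40,0,0,0,1]]'
```

```text
time: 4.75
ee_pos: [0.5317, -0.2278, 0.0123]
ee_rot: [2.697, 1.611, 0.0]
ft_force: [0.1, 1.2, 4.8]
grip_width: 0.477
gripper_force: 30.0
time: 5.05
ee_pos: [0.5309, -0.2274, 0.0527]
ee_rot: [-2.696, -1.61, 0.002]
ft_force: [-0.3, 0.1, -2.6]
grip_width: 0.485
gripper_force: 30.0
```

```bash
python3 -m pendant '[[0,-20,-40,0,0,0,1],[10,-50,-75,0,0,0,1],[45,-70,-100,0,0,-0.05,1],[85,-85,-110,0,0,-0.15,1],[125,-100,-110,0,0,-0.25,1]]'; python3 go.py .4744 .1953 .13 5.45
```

```text
time: 5.55
ee_pos: [0.5035, -0.0691, 0.1652]
ee_rot: [2.47, 1.937, 0.004]
ft_force: [1.0, -1.2, -2.0]
grip_width: 0.483
gripper_force: 30.0
shift [249.8 -91.5  34.9] turn [ 0.0039  0.0004 -0.3361] t 5.55 ft [ 1.  -1.2 -2. ]
```

```bash
python3 -m pendant '[[46,-18,0,0,0,-0.07,1],[92,-36,0,0,0,-0.14,1],[138,-54,0,0,0,-0.21,1],[184,-72,0,0,0,-0.28,1],[230,-86,10,0,0,-0.336,1]]';python3 -m pendant '[[20,-5,10,0,0,0,1],[20,-5,25,0,0,0,1],[20,-5,25,0,0,0,1]]'; python3 go.py .4744 .1953 .13 5.45
cat > look.py <<'E'
import sys
from h import *
n=sys.argv[1]
O=[]
for c,x,y,w_,h_ in(("top",115,160,110,80),("side",145,110,110,90)):
    im,d=r.read_camera(c);np.savez(c+n+".npz",im=im,d=d)
    O.append(cv2.resize(im[y:y+h_,x:x+w_,::-1],(400,400*h_//w_),interpolation=2))
H=max(o.shape[0] for o in O);cv2.imwrite(f"pics/l{n}.png",np.hstack([cv2.copyMakeBorder(o,0,H-o.shape[0],0,0,0) for o in O]))
E
python3 look.py 3
```

```text
time: 6.05
ee_pos: [0.4747, 0.1759, 0.1541]
ee_rot: [2.113, 2.323, 0.003]
ft_force: [1.5, -0.7, -2.4]
grip_width: 0.479
gripper_force: 30.0
time: 6.35
ee_pos: [0.4667, 0.1934, 0.1265]
ee_rot: [-2.114, -2.322, 0.003]
ft_force: [-0.9, -0.3, -2.2]
grip_width: 0.479
gripper_force: 30.0
shift [ 1.2  7.8 -3.5] turn [-0.0023  0.0007 -0.0016] t 6.35 ft [-0.9 -0.3 -2.2]
```

View pics/l3.png

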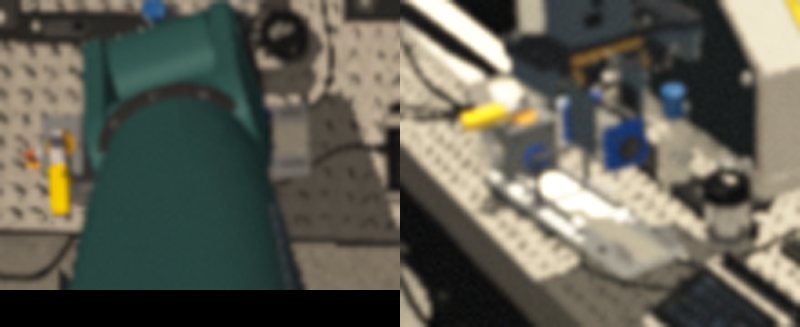

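```bash
python3 - <<'E'
from fit import *
# rear face of cartridge: predicted vs seen in side
s=r.sense();T=np.array(s["ee_pos"]);R=Ro.from_rotvec(s["ee_rot"]).as_matrix();e=R[:,0]
print("e",e.round(3))
C=T+e*.006+[0,0,.010]
rear=C-.045*e; n=R[:,1]
cor=np.array([rear+a*.022*n+b*np.array([0,0,.022]) for a,b in((-1,-1),(1,-1),(1,1),(-1,1))])
im=np.load("side3.npz")["im"].astype(int);d=np.load("side3.npz")["d"]
pc=px("side",cor);print("pred corners",pc.round(1).tolist(),"rear c",px("side",rear).round(1))
m=((im[:,:,2]>im[:,:,0]+40)&(im[:,:,2]>im[:,:,1]+25)).astype(np.uint8)
nn,l,st,ce=cv2.connectedComponentsWithStats(m)
for i in range(1,nn):
    if st[i,4]>25:
        v,u=np.where(l==i);h=cv2.convexHull(np.c_[u,v]);print("blue",ce[i].round(1),st[i],np.median(world("side",d,u,v),0).round(4))
print("rear pred",rear.round(4))
# cross profiles
for c in("top","side"):
    im=cv2.GaussianBlur(np.load(c+"0.npz")["im"],(0,0),.6).astype(np.float32).min(2)
    q=[.468,.262,.095];ys=np.arange(-55,56,.5);acc=[]
    for x0,x1 in((-98,-68),(-68,-36)):
        pr=[]
        for x in np.arange(x0,x1,2):
            p=px(c,w(q,np.c_[np.full(len(ys),x),ys,np.full(len(ys),22.)]/1e3)).astype(np.float32)
            pr.append(cv2.remap(im,p[:,0][:,None],p[:,1][:,None],cv2.INTER_CUBIC)[:,0])
        pr=np.mean(pr,0);g=np.gradient(pr)
        print(c,x0,"up edge",ys[:80][g[:80].argmax()],g[:80].max().round(1),"down",ys[140:][g[140:].argmin()],g[140:].min().round(1)); print(pr[::6].astype(int).tolist())
    pr=[];xs=np.arange(-150,-100,.5)
    for y in np.arange(-18,19,2):
        p=px(c,w(q,np.c_[xs,np.full(len(xs),y),np.full(len(xs),22.)]/1e3)).astype(np.float32);pr.append(cv2.remap(im,p[:,0][:,None],p[:,1][:,None],cv2.INTER_CUBIC)[:,0])
    g=np.gradient(np.mean(pr,0));print(c,"rear edge",xs[g.argmax()])
E
```

```text
e [-0.092  0.996 -0.   ]
pred corners [[203.1, 157.8], [213.7, 154.2], [213.3, 142.8], [202.5, 146.3]] rear c [[208.2 150.3]]
blue [219.7 136.2] [217 133   6   9  38] [0.586  0.2736 0.1168]
blue [206.2 148.8] [201 143  12  13  96] [0.4635 0.1565 0.1464]
blue [251.6 226.8] [245 224  14   7  52] [ 0.4276 -0.1836  0.0436]
blue [263.3 244.7] [257 238  15  16 149] [ 0.4138 -0.2605  0.0385]
rear pred [0.4716 0.1541 0.1379]
top -98 up edge -35.5 3.4 down 40.0 -5.3
[128, 127, 121, 115, 113, 119, 134, 152, 167, 179, 188, 191, 191, 188, 189, 192, 195, 197, 197, 197, 197, 195, 191, 188, 192, 199, 202, 199, 192, 183, 168, 140, 111, 89, 79, 84, 95]
top -68 up edge -33.5 2.9 down 38.0 -5.1
[124, 120, 114, 112, 116, 125, 137, 153, 168, 181, 189, 193, 194, 195, 195, 195, 195, 196, 196, 197, 197, 196, 195, 190, 190, 195, 199, 198, 192, 182, 166, 142, 117, 105, 103, 104, 108]
top rear edge -127.5
side -98 up edge -31.5 3.6 down 43.5 -5.7
[173, 180, 186, 187, 184, 180, 184, 196, 216, 234, 245, 249, 251, 252, 252, 253, 253, 253, 253, 252, 250, 243, 232, 223, 223, 230, 237, 236, 232, 226, 217, 201, 173, 139, 110, 93, 91]
side -68 up edge -36.0 1.8 down 42.0 -5.9
[166, 172, 178, 185, 192, 202, 212, 223, 233, 241, 246, 249, 251, 252, 253, 253, 252, 253, 253, 252, 252, 250, 248, 246, 246, 246, 246, 243, 238, 233, 225, 208, 178, 144, 118, 107, 111]
side rear edge -133.0
```

```bash
python3 -m pendant '[[1,6,15,0,0,0,1],[1,6,35,0,0,0,1],[1,6,55,0,0,0,1],[1,6,62,0,0,0,1],[1,6,62,0,0,0,1]]';python3 go.py .473 .1953 .037 5.45; python3 - <<'E'
from h import *
O=[]
im,d=r.read_camera("side");np.savez("side4.npz",im=im,d=d)
cv2.imwrite("pics/s4.png",cv2.resize(im[125:195,155:245,::-1],(774,602),interpolation=2)[:600])
E
```

```text
time: 6.95
ee_pos: [0.474, 0.1942, 0.0653]
ee_rot: [-2.118, -2.32, 0.001]
ft_force: [0.0, -0.1, -2.6]
grip_width: 0.478
gripper_force: 30.0
shift [ 1.2 -0.9 28.3] turn [-0.0008  0.0002 -0.0039] t 6.95 ft [ 0.  -0.1 -2.6]
```

View pics/s4.png

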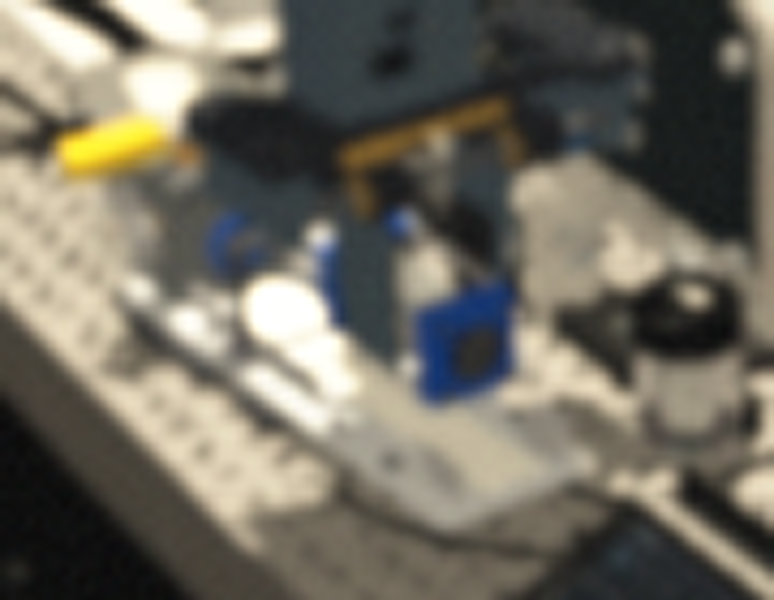

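```bash
python3 -m pendant '[[1,-1,6,0,0,0,1],[1,-1,10,0,0,0,1],[1,-1,14,0,0,0,1],[1,-1,14,0,0,0,1]]' 12
```

```text
time: 7.4
ee_pos: [0.4727, 0.1955, 0.0508]
ee_rot: [-2.117, -2.321, 0.001]
ft_force: [-0.2, -0.0, -2.3]
grip_width: 0.484
gripper_force: 12.0
```

```bash
python3 -m pendant '[[0,0,2,0,0,0,1],[0,0,4,0,0,0,1],[0,0,4,0,0,0,1]]'; python3 go.py .473 .1953 .037 5.45
```

```text
time: 7.7
ee_pos: [0.4731, 0.1957, 0.0472]
ee_rot: [2.117, 2.321, 0.0]
ft_force: [1.5, 0.3, -1.8]
grip_width: 0.485
gripper_force: 12.0
shift [-0.4 -0.1 10.2] turn [ 0.0003 -0.     -0.003 ] t 7.7 ft [ 1.5  0.3 -1.8]
```

```bash
python3 -m pendant '[[0,0,2,0,0,0,1],[0,0,4,0,0,0,1],[0,0,6,0,0,0,1],[0,0,6,0,0,0,1]]'
```

```text
time: 8.1
ee_pos: [0.4737, 0.1959, 0.0413]
ee_rot: [2.116, 2.321, 0.002]
ft_force: [6.5, 0.8, -3.3]
grip_width: 0.481
gripper_force: 12.0
```

```bash
python3 -m pendant '[[0,0,2,0,0,0,1],[0,0,4,0,0,0,1],[0,0,4,0,0,0,1]]'
```

```text
time: 8.4
ee_pos: [0.4738, 0.1959, 0.0372]
ee_rot: [2.116, 2.321, 0.002]
ft_force: [5.9, 0.5, -2.1]
grip_width: 0.481
gripper_force: 12.0
```

```bash
python3 -m pendant '[[0,1.5,0,0,0,0,1],[0,1.5,1,0,0,0,1],[0,1.5,1.5,0,0,0,1]]'
```

```text
time: 8.7
ee_pos: [0.474, 0.1956, 0.036]
ee_rot: [-2.117, -2.321, 0.002]
ft_force: [-6.6, -1.8, 19.7]
grip_width: 0.481
gripper_force: 12.0
```

```bash
python3 -m pendant '[[0,-0.7,-1.5,0,0,0,0.2],[0,-0.7,-1.5,0,0,0,-0.2],[0,-0.7,-1.5,0,0,0,-0.4],[0,-0.7,-1.5,0,0,0,-0.4]]' && python3 -m pendant '[[0,0,-20,0,0,0,-0.4],[0,0,-60,0,0,0,-0.4],[-30,0,-90,0,0,0,-0.4],[-80,0,-90,0,0,0,0],[-120,0,-90,0,0,0,1]]'; python3 look.py 5
```

```text
time: 9.1
ee_pos: [0.4734, 0.1956, 0.037]
ee_rot: [-2.117, -2.321, 0.001]
ft_force: [0.1, -0.3, -0.2]
grip_width: 0.689
gripper_force: 0.0
time: 9.6
ee_pos: [0.4851, 0.0748, 0.1283]
ee_rot: [2.115, 2.321, 0.002]
ft_force: [1.0, -0.2, -0.3]
grip_width: 0.553
gripper_force: 0.0
```

View pics/l5.png

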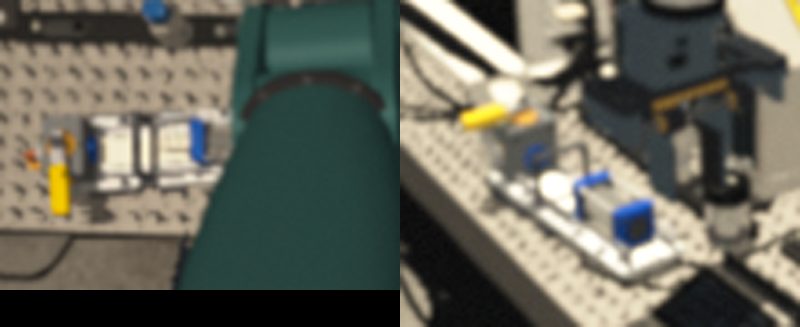

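The cartridge lies in the tray with its spigot towards the port (side crop 610,210). Next I'll shut the fingers and come down behind it.

```bash
python3 go.py .4795 .1289 .036 5.42;  python3 -m pendant '[[25,0,0,0,0,0,1],[54,0,0,0,0,0,1],[54,0,0,0,0,0,1],[54,0,0,0,0,0,1],[54,0,0,0,0,0,1]]' 40;python3 go.py .4795 .1289 .036 5.42
```

```text
shift [56.1 -0.3 91.4] turn [ 0.0001  0.0003 -0.0058] t 9.7 ft [-0.6  0.3  0.3]
time: 10.2
ee_pos: [0.4796, 0.1298, 0.1271]
ee_rot: [-2.116, -2.321, 0.001]
ft_force: [-0.4, -0.6, -0.6]
grip_width: 0.032
gripper_force: 0.0
shift [-0.9 -0.1 91.1] turn [-0.0004  0.0001 -0.0023] t 10.2 ft [-0.4 -0.6 -0.6]
```

```bash
python3 -m pendant '[[-2,0,30,0,0,0,1],[-2,0,60,0,0,0,1],[-2,0,80,0,0,0,1],[-2,0,91,0,0,0,1],[-2,0,91,0,0,0,1]]' && python3 -m pendant '[[5,0,0,0,0,0,1],[10,0,0,0,0,0,1],[15,0,0,0,0,0,1],[20,0,0,0,0,0,1]]' 
```

```text
time: 10.7
ee_pos: [0.4793, 0.1275, 0.0352]
ee_rot: [-2.117, -2.32, 0.003]
ft_force: [0.1, 0.4, -0.0]
grip_width: 0.009
gripper_force: 0.0
time: 11.1
ee_pos: [0.4786, 0.1485, 0.037]
ee_rot: [2.116, 2.321, 0.002]
ft_force: [1.0, -3.9, 2.8]
grip_width: 0.003
gripper_force: 1.9
```

```bash
python3 -m pendant '[[9,0,0,0,0,0,1],[18,0,0,0,0,0,1],[27,0,0,0,0,0,1],[36,0,0,0,0,0,1],[45,0,0,0,0,0,1]]'; python3 -m pendant '[[5,0,0,0,0,0,1],[10,0,0,0,0,0,1],[15,0,0,0,0,0,1]]'
```

```text
time: 11.6
ee_pos: [0.4739, 0.1935, 0.0362]
ee_rot: [2.117, 2.321, -0.0]
ft_force: [0.1, -4.7, 5.0]
grip_width: 0.007
gripper_force: 2.3
time: 11.9
ee_pos: [0.4726, 0.208, 0.0362]
ee_rot: [2.117, 2.321, -0.0]
ft_force: [0.4, -4.8, 3.2]
grip_width: 0.001
gripper_force: 2.2
```

```bash
python3 -m pendant '[[4,0,0,0,0,0,1],[8,0,0,0,0,0,1],[11,0,0,0,0,0,1],[14,0,0,0,0,0,1]]'; python3 -m pendant '[[2,0,0,0,0,0,1],[4,0,0,0,0,0,1]]'
```

```text
time: 12.3
ee_pos: [0.4713, 0.2217, 0.0362]
ee_rot: [2.117, 2.321, -0.0]
ft_force: [0.7, -8.9, 4.4]
grip_width: 0.005
gripper_force: 4.2
time: 12.5
ee_pos: [0.4709, 0.2254, 0.0362]
ee_rot: [2.117, 2.321, -0.001]
ft_force: [2.5, -14.7, 7.3]
grip_width: 0.007
gripper_force: 7.1
```

```bash
python3 -m pendant '[[2,0,0,0,0,0,1],[4,0,0,0,0,0,1]]'; python3 -m pendant '[[2,0,0,0,0,0,1],[4,0,0,0,0,0,1]]'; python3 -m pendant '[[1.5,0,0,0,0,0,1],[3,0,0,0,0,0,1]]'
```

```text
time: 12.7
ee_pos: [0.4705, 0.2291, 0.0362]
ee_rot: [2.117, 2.321, -0.002]
ft_force: [0.4, -11.8, 7.2]
grip_width: 0.003
gripper_force: 5.6
time: 12.9
ee_pos: [0.4701, 0.2336, 0.0361]
ee_rot: [-2.117, -2.321, 0.0]
ft_force: [0.2, -3.3, 0.4]
grip_width: 0.006
gripper_force: 1.3
time: 13.1
ee_pos: [0.4698, 0.2359, 0.0361]
ee_rot: [2.115, 2.322, -0.002]
ft_force: [5.8, -28.8, 10.5]
grip_width: 0.005
gripper_force: 14.7
```

```bash
python3 -m pendant '[[0.5,0,0,0,0,0,1],[1,0,0,0,0,0,1],[1,0,0,0,0,0,1]]'; python3 -m pendant '[[-15,0,0,0,0,0,1],[-40,0,-20,0,0,0,1],[-70,0,-60,0,0,0,1],[-90,0,-100,0,0,0,1],[-90,0,-130,0,0,0,1]]';python3 look.py 6
```

```text
time: 13.4
ee_pos: [0.4697, 0.2359, 0.0362]
ee_rot: [2.115, 2.321, -0.004]
ft_force: [4.9, -26.2, 8.2]
grip_width: 0.003
gripper_force: 13.8
time: 13.9
ee_pos: [0.4784, 0.1462, 0.1682]
ee_rot: [2.119, 2.319, 0.002]
ft_force: [0.9, 0.5, -0.6]
grip_width: 0.002
gripper_force: 0.0
```

View pics/l6.png

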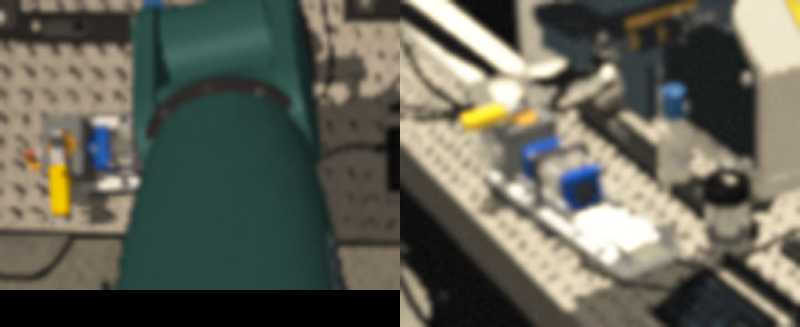

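It snapped in and bottomed at the expected depth: TCP y is 0.2359 and the force rose to about 27 N with no further travel. In the side crop the body is under the hoop. Next I'll move behind the lever.

```bash
cat > st.py <<'E'
import numpy as np
q=np.r_[np.arange(0,1.5,.18),1.5,1.571,1.62];c=9+16*np.cos(q)+13.5*np.sin(q)
X=108-55*np.sin(q)+c*np.cos(q);Y=55*np.cos(q)+c*np.sin(q)
print("tool-axis path from q=0 start (145,55):");print(np.c_[q,X-145,-(Y-55)].round(1).tolist())
E
python3 st.py; python3 go.py .3970 .4018 .16 5.42
```

```text
tool-axis path from q=0 start (145,55):
[[0.0, -12.0, -0.0], [0.2, -20.1, -4.0], [0.4, -29.5, -6.6], [0.5, -39.8, -7.4], [0.7, -50.8, -6.1], [0.9, -61.7, -2.3], [1.1, -72.1, 4.0], [1.3, -81.2, 12.7], [1.4, -88.3, 23.6], [1.5, -90.2, 27.6], [1.6, -92.0, 32.5], [1.6, -93.0, 36.0]]
shift [260.4 -60.   10. ] turn [ 0.0062 -0.0014 -0.0037] t 14.0 ft [-0.1  0.1 -0.3]
```

```bash
python3 -m pendant '[[45,-10,0,0,0,0,1],[92,-24,0,0,0,0,1],[138,-36,0,0,0,0,1],[184,-48,0,0,0,0,1],[230,-55,0,0,0,0,1]]'; python3 -m pendant '[[30,-5,0,0,0,0,1],[30,-5,0,0,0,0,1],[30,-5,25,0,0,0,1],[30,-5,50,0,0,0,1]]'; python3 go.py .3970 .4018 .093 5.42
```

```text
time: 14.5
ee_pos: [0.4004, 0.3734, 0.1653]
ee_rot: [-2.116, -2.321, 0.002]
ft_force: [1.1, -1.4, -0.5]
grip_width: 0.003
gripper_force: 0.0
time: 14.9
ee_pos: [0.3943, 0.4011, 0.1152]
ee_rot: [-2.116, -2.322, -0.001]
ft_force: [0.7, 0.2, -0.8]
grip_width: 0.004
gripper_force: 0.0
shift [ 0.4  2.7 22.2] turn [ 0.0003 -0.0004 -0.002 ] t 14.9 ft [ 0.7  0.2 -0.8]
```

```bash
python3 -m pendant '[[0,2.7,12,0,0,0,1],[0,2.7,22,0,0,0,1],[0,2.7,22,0,0,0,1]]' && python3 -m pendant '[[-12,0,0,0,0,0,1],[-20,-4,0,0,0,0,1],[-29.5,-6.6,0,0,0,0,1]]'; python3 go.py .3970 .4018 .093 5.42
```

```text
time: 15.2
ee_pos: [0.397, 0.4008, 0.0931]
ee_rot: [-2.117, -2.321, 0.003]
ft_force: [-0.2, 0.8, 0.1]
grip_width: 0.008
gripper_force: 0.0
time: 15.5
ee_pos: [0.3937, 0.3712, 0.0951]
ee_rot: [2.117, 2.321, 0.003]
ft_force: [-0.0, 3.1, 0.4]
grip_width: 0.003
gripper_force: 1.3
shift [30.2  6.1  2.2] turn [ 0.0016 -0.0013 -0.0028] t 15.5 ft [-0.   3.1  0.4]
```

```bash
python3 -m pendant '[[-10.3,-0.8,0,0,0,0,1],[-21.3,0.5,0,0,0,0,1],[-32.2,4.3,0,0,0,0,1],[-42.6,10.6,0,0,0,0,1],[-51.7,19.3,0,0,0,0,1]]'; python3 -m pendant '[[-7,11,0,0,0,0,1],[-9,15,0,0,0,0,1],[-11,19,0,0,0,0,1]]';  python3 go.py .3970 .4018 .093 5.42
```

```text
time: 16.0
ee_pos: [0.4177, 0.3207, 0.0941]
ee_rot: [-2.117, -2.321, 0.001]
ft_force: [-2.4, 1.8, 0.5]
grip_width: 0.006
gripper_force: 0.9
time: 16.3
ee_pos: [0.4378, 0.3123, 0.094]
ee_rot: [-2.118, -2.321, 0.001]
ft_force: [-1.1, 0.8, 0.5]
grip_width: 0.008
gripper_force: 0.8
shift [ 92.8 -32.5   1. ] turn [-0.0003  0.0002 -0.0032] t 16.3 ft [-1.1  0.8  0.5]
```

Reached the nominal 1.57. I'll push gently on to the stop.

```bash
python3 -m pendant '[[0,1.5,0,0,0,0,1],[0,3,0,0,0,0,1]]';python3 -m pendant '[[0,1,0,0,0,0,1],[0,2,0,0,0,0,1]]'
```

```text
time: 16.5
ee_pos: [0.44, 0.3128, 0.094]
ee_rot: [-2.117, -2.321, 0.001]
ft_force: [-1.6, -2.0, 0.2]
grip_width: 0.005
gripper_force: 1.1
time: 16.7
ee_pos: [0.442, 0.3131, 0.0941]
ee_rot: [-2.116, -2.322, 0.001]
ft_force: [-2.3, -1.4, -0.2]
grip_width: 0.003
gripper_force: 1.0
```

```bash
python3 -m pendant '[[0,1,0,0,0,0,1],[0,2,0,0,0,0,1]]';python3 -m pendant '[[0,1,0,0,0,0,1],[0,2,0,0,0,0,1]]'
```

```text
time: 16.9
ee_pos: [0.444, 0.3132, 0.0942]
ee_rot: [-2.117, -2.321, 0.001]
ft_force: [-2.9, -2.4, 0.8]
grip_width: 0.007
gripper_force: 1.6
time: 17.1
ee_pos: [0.4445, 0.3131, 0.0939]
ee_rot: [-2.116, -2.32, 0.005]
ft_force: [-18.9, -0.6, 10.0]
grip_width: -0.001
gripper_force: 9.8
```

That is the stop, at 19 N. I'll back off, lift clear and check.

```bash
python3 -m pendant '[[0,-10,0,0,0,0,1],[0,-35,0,0,0,0,1],[0,-45,-40,0,0,0,1],[0,-45,-85,0,0,0,1],[45,-45,-120,0,0,0,1]]'; python3 -m pendant '[[50,-10,0,0,0,0,1],[100,-20,0,0,0,0,1],[150,-20,0,0,0,0,1],[200,-20,0,0,0,0,1],[200,-20,0,0,0,0,1]]'; python3 look.py 7; python3 -c "
from h import *
for c,n in(('top','7'),('side','7')):
    f=np.load(c+n+'.npz');im=f['im'].astype(int);a=np.load(c+'0.npz')['im'].astype(int)
    y=((im[:,:,0]>im[:,:,2]+90)&(im[:,:,1]>im[:,:,2]+50)).astype(np.uint8);nn,l,st,ce=cv2.connectedComponentsWithStats(y)
    for i in range(1,nn):
        if st[i,4]>15 and world(c,0,*ce[i],z=.108)[0,0]<.6: print(c,ce[i].round(1),st[i,4],world(c,0,*ce[i],z=.104).round(4))
"
```

```text
time: 17.6
ee_pos: [0.398, 0.3474, 0.2127]
ee_rot: [2.119, 2.318, 0.003]
ft_force: [0.7, 1.3, -0.9]
grip_width: 0.009
gripper_force: 0.0
time: 18.1
ee_pos: [0.3588, 0.5509, 0.2103]
ee_rot: [-2.113, -2.324, -0.005]
ft_force: [0.7, -0.9, -0.8]
grip_width: 0.002
gripper_force: 0.0
top [143.3 197.8] 73 [[0.4599 0.322  0.104 ]]
side [182.9 142.1] 77 [[0.4553 0.3246 0.104 ]]
```

View pics/l7.png

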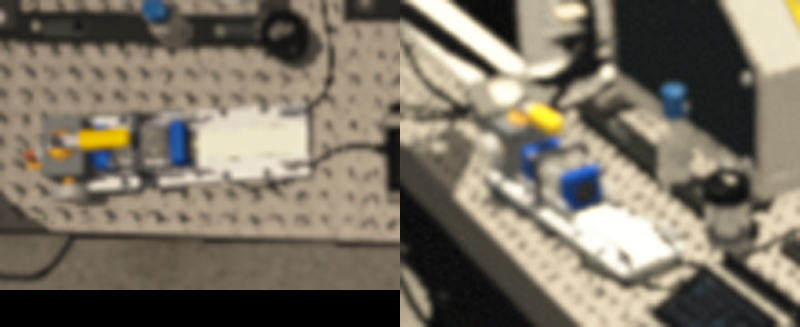

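The lever (top crop 100,138) lies in line above the seated cartridge, and the arm is clear of everything.

```bash
python3 -c "
from rig import r
print(r.job_done())"
```

```text
the job is handed in; nothing more can be done
None
```

The job is handed in with the fresh cartridge bottomed in the port and the valve then opened to its stop, but it may be failed: while I lowered for the grasp, a finger hit the microscope's foot rail and the wrist read about 159 N for one reading, over the 120 N limit.

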